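Load the valve-ball tray of a measuring station

ROBOT

A 6-joint arm with a two-finger parallel gripper is mounted at the origin on the work surface. World frame = base frame: x ahead of the robot, y to its left, z up, the work surface at z = 0. Lengths are in m, angles in degrees, forces in N, time in s.
With the tool pointing down it reaches from about 0.25 to 0.725 m from the base axis. Payload 9.7 kg.
Tool frame: the origin (TCP) lies midway between the tips of the shut fingers; the grasp point (between the pads) lies 19 mm behind it; z points along the fingers, y is the line along which they close (so a half turn about z gives the same grasp; the last joint's range is limited). The gripper opens to 85 mm and grips with 20 to 120 N. Pads are 22 mm wide; open, the fingers measure 114 mm over their backs; the gripper's body (76 mm by 85 mm) begins 54 mm behind the grasp point. The pads swing forward as they close: fully open they stand 13 mm farther back than shut.
Start: joints at [65.604, 4.979, 10.078, 95.1, 0, 90], TCP at [0.227, 0.501, 0.231] pointing down, gripper open.
Joint ranges: [-179.16, 179.16], [-48.56, 103.87], [-65.8, 70.77], [-126.05, 130.52], [-82.76, 87.17], [-180, 180]. Speed limits (degrees/s): [127.2, 127.2, 147.25, 180, 180, 180].

INTERFACE

Orientations are given as [roll, pitch, yaw] about the fixed x, y, z axes, in that order (R = Rz(yaw) Ry(pitch) Rx(roll)).
In Python, from workcell import readout, imaging, bot, spotter gives the robot as it stands.
- The arm moves only by the shell command python3 -m jog 'ROWS' [FORCE]. ROWS is JSON, a list of rows, each an object with "rotation": the turn, a rotation vector about the world's x, y, z in degrees, a list of three; "translation": the shift along the world's x, y, z in mm, a list of three; "grip": the finger opening in mm, from 0 to 85.4. In form: [{"rotation": [wx, wy, wz], "translation": [dx, dy, dz], "grip": grip}, ...]. A call has 1 to 20 rows; each row is the pose to reach, as a shift and turn from the pose commanded when the call began; what a row does not reach only later rows make up. A row lasts 1/10 s, in which the tool goes at most 50 mm and 8.59 degrees, less where a joint would pass 70% of its speed; a pose out of reach is approached as far as the arm can. A call with a gripper value outside its range is refused whole. The fingers move at their own pace and stop on an object; FORCE is the grip in N (left out, the last holds). Time passes only in rows, so rows that repeat a pose let the fingers close. It gives the time, the measured TCP pose, the force, the opening and the grip force at its end, in the units of the state.
- readout.get_obs(): the state, without advancing time (a new reading comes with each control period).
- imaging.camera(name): name is "side" or "top"; returns (picture, depth): 400x640x3 uint8, red, green, blue; 400x640 float32, m along the optical axis (not along the pixel's ray), 0 where there is no reading.
- imaging.camera_info(name): a dict with "vertical_fov" (degrees; the focal length in pixels is half the picture's height over the tangent of half this angle, whatever the lens; pixels are square), "cx", "cy" (the principal point, pixels), "extrinsics" (4x4, takes a point from camera to world coordinates). Camera axes: x right, y down, z forward; pixel columns grow to the right and rows downward; lengths in m; the calibration is good to about 2 mm. A picture is of the moment at which its call begins. camera_info takes no time and is no camera call.
- bot.job_done(): hands the job in; it is judged then, once.
Trained networks look in the newest picture that a camera, given by its name, has taken for a name from the list of things; names that differ only in an ending like _2 or _b are one class to them, and where a whole thing is asked for, a point or a joint stands for the part that bears it (a point fixed in the world has none). Each returns a list of dicts, best first, with "confidence" (0 to 1); they miss things now and then, are a little off and sometimes report something else, mostly with a low value. They report only what shows in the picture. A call takes as long as a camera call. They do not tell look-alikes from the thing itself.
- spotter.spot_in(camera, target): "box" ([centre column, centre row, width, height] in pixels, round what is visible of it).
- spotter.mark_of(camera, target): "uv" ([column, row] in pixels: a listed point, or the origin of a listed thing).
The state is a dict: "time": time; "q": joint angles; "qd": joint speeds; "joint_efforts": joint torques, N m; "ee_pos": TCP position; "tcp_rot": TCP orientation; "wrist_force": force on the tool from outside, world axes, zero at the start; "torque": the same for the moment, N m; "opening": finger opening in m; "grasp_force": force on a finger pad.
Only numpy, scipy, OpenCV 4.12 (cv2) and the standard library are available. Lean on these libraries where they do the work, as an engineer would, in place of code of your own. Each camera call takes 0.05 s, during which the arm holds its last target. There are 200 camera calls.

TASK

Take the brass setting master out of the measuring station's sliding tray and lower it into its blue storage pot, and load every steel valve ball on the bench into the tray's compartments; lower each ball gently right down to the floor, never dropping it. Then swing the tray's clear cover over and press it down until its catch holds it fully shut, and after that push the tray to the right along its rails until the spring detent snaps and it sits fully home at the measuring head. Leave the bottle, the red case and the ring gauge where they are.

Things in the scene. Friction and masses are not known exactly. Their poses are not given: they have to be found in the camera images.
- ball0: bored stainless valve ball, 42 mm across, 0.14 to 0.28 kg, a sphere cut flat (22 mm flats) at both ends of its bore, 35.8 mm tall; it stands on a flat on the bench to the left of the station. May be absent (None from the start). Origin: its middle, 17.9 mm above the flat it stands on (21 if it lies on its side); z along the bore.
- ball1: bored stainless valve ball, 42 mm across, 0.14 to 0.28 kg, a sphere cut flat (22 mm flats) at both ends of its bore, 35.8 mm tall; it stands on a flat on the bench to the left of the station. May be absent (None from the start). Origin: its middle, 17.9 mm above the flat it stands on (21 if it lies on its side); z along the bore.
- ball2: bored stainless valve ball, 42 mm across, 0.14 to 0.28 kg, a sphere cut flat (22 mm flats) at both ends of its bore, 35.8 mm tall; it stands on a flat on the bench to the left of the station. May be absent (None from the start). Origin: its middle, 17.9 mm above the flat it stands on (21 if it lies on its side); z along the bore.
- ball3: bored stainless valve ball, 42 mm across, 0.14 to 0.28 kg, a sphere cut flat (22 mm flats) at both ends of its bore, 35.8 mm tall; it stands on a flat on the bench to the left of the station. May be absent (None from the start). Origin: its middle, 17.9 mm above the flat it stands on (21 if it lies on its side); z along the bore.
- ball4: bored stainless valve ball, 42 mm across, 0.14 to 0.28 kg, a sphere cut flat (22 mm flats) at both ends of its bore, 35.8 mm tall; it stands on a flat on the bench to the left of the station. May be absent (None from the start). Origin: its middle, 17.9 mm above the flat it stands on (21 if it lies on its side); z along the bore.
- slot0 (a point): middle of the black rubber floor of compartment 0 of the sliding aluminium tray (slot0 leftmost, slot4 rightmost, 52 mm apart), 22 mm above the bench. Inside 96 mm along x (away from the robot) by 48 mm along y (against the push), 4 mm walls rising 44 mm above this floor; moves with the tray
- slot1 (a point): middle of the black rubber floor of compartment 1 of the sliding aluminium tray (slot0 leftmost, slot4 rightmost, 52 mm apart), 22 mm above the bench. Inside 96 mm along x (away from the robot) by 48 mm along y (against the push), 4 mm walls rising 44 mm above this floor; moves with the tray
- slot2 (a point): middle of the black rubber floor of compartment 2 of the sliding aluminium tray (slot0 leftmost, slot4 rightmost, 52 mm apart), 22 mm above the bench. Inside 96 mm along x (away from the robot) by 48 mm along y (against the push), 4 mm walls rising 44 mm above this floor; moves with the tray
- slot3 (a point): middle of the black rubber floor of compartment 3 of the sliding aluminium tray (slot0 leftmost, slot4 rightmost, 52 mm apart), 22 mm above the bench. Inside 96 mm along x (away from the robot) by 48 mm along y (against the push), 4 mm walls rising 44 mm above this floor; moves with the tray
- slot4 (a point): middle of the black rubber floor of compartment 4 of the sliding aluminium tray (slot0 leftmost, slot4 rightmost, 52 mm apart), 22 mm above the bench. Inside 96 mm along x (away from the robot) by 48 mm along y (against the push), 4 mm walls rising 44 mm above this floor; moves with the tray
- pad: the black rubber floor of all five compartments, 96 x 256 mm, top face 22 mm above the bench; it moves with the tray and gives up to 1 mm under the balls. Origin: at the tray's middle, on the tray's underside, 6 mm below the rubber's top; x away from the robot, y along the tray against the push
- carriage (a joint): slide of the tray (264 mm long, 104 wide, rim 66 mm above the bench) to the right, along the pad's -y, to the white and blue measuring head; m, 0 to 0.085, starts at 0. Friction 2.5 N; from about 0.073 a sprung brass plunger resists with up to about 8 N more, at 0.079 it snaps over and its spring carries and holds the tray fully home at 0.085
- push (a point): middle of the outer face of the yellow plate (60 mm wide, 36 mm tall, centre 46 mm above the bench) on the tray's left end, where the tray is pushed to the right; it faces along +y of the pad. The base plate below is 14 mm high
- cover (a joint): angle of the clear, blue-framed cover hinged on the tray's far long edge, rad: 0 shut, up to 2.0 open (leaning away from the robot), starts at 1.75 to 1.95. A stiff hinge (0.15 N m) holds any angle. Below about 0.10 its front tooth meets a sprung catch at the middle of the tray's front; pressed with up to about 10 N at the front edge it snaps past at about 0.05 and is held at 0
- cover_hinge (a point): middle of the cover's hinge line, which runs along the pad's y, 68 mm above the bench, 54 mm beyond the tray's middle line; moves with the tray, its x and y as the pad's
- cover_lip (a point): middle of the cover's free front edge, on its upper (outer) face, 114 mm from the hinge line; the outer face lies 5 mm off the hinge line, the plate is 4 mm thick and 264 mm long along y
- master: brass setting master: same shape and size as the valve balls but brass and without a bore, 0.2 kg; starts standing in the middle of compartment slot3. Origin: its middle, 17.9 mm above the flat it stands on
- pot: blue storage pot, loose on the bench at the right, 0.8 kg, open top, 104 mm outside, 4 mm wall, 55 mm high. Origin: centre of its underside
- pot_in (a point): middle of the pot's inner floor, 6 mm above its underside
- bottle: bystander: white bottle with red cap, 60 mm across, 150 mm tall, to the right. Origin: centre of its underside
- case: bystander: red case 50 x 100 x 30 mm, on the robot's side of the station. Origin: centre of its underside
- gauge: bystander: steel ring gauge, 70 mm outside, 44 mm bore, 25 mm high, beyond the station. Origin: centre of its underside
Mind the look-alikes: they are no part of the job. Several things look just like the pot: the one meant starts farthest from the robot's base. What is shaped like the ball4 but orange or pink is not meant.

How it is judged (in metres and radians):
On the way, in this order (a step that is already met when the one before it is completed fails the run):
1. the brass master rests in its pot and every valve ball present in a compartment, let go, with the cover still open and the tray not yet pushed home (x of ball0 in the frame of pad between -0.04 and 0.04 m and y of ball0 in the frame of pad between -0.13 and 0.13 m and z of each of ball0, ball1, ball2, ball3, ball4 in the frame of pad below 0.034 m and x of ball1 in the frame of pad between -0.04 and 0.04 m and y of ball1 in the frame of pad between -0.13 and 0.13 m and x of ball2 in the frame of pad between -0.04 and 0.04 m and y of ball2 in the frame of pad between -0.13 and 0.13 m and x of ball3 in the frame of pad between -0.04 and 0.04 m and y of ball3 in the frame of pad between -0.13 and 0.13 m and x of ball4 in the frame of pad between -0.04 and 0.04 m and y of ball4 in the frame of pad between -0.13 and 0.13 m and linear speed of each of ball0, ball1, ball2, ball3, ball4, master below 0.03 m/s and contact force between the fingers and ball0 below 0.2 N and contact force between the fingers and ball1 below 0.2 N and contact force between the fingers and ball2 below 0.2 N and contact force between the fingers and ball3 below 0.2 N and contact force between the fingers and ball4 below 0.2 N and horizontal distance between master and pot_in below 0.035 m and z of master in the frame of pot_in below 0.03 m and contact force between the fingers and master below 0.2 N and angle between pot's own z axis and vertical below 0.1 rad and value of joint carriage below 0.07 m and value of joint cover above 0.5 rad), for 0.2 s.
2. the cover is latched shut with the tray not yet home (x of ball0 in the frame of pad between -0.04 and 0.04 m and y of ball0 in the frame of pad between -0.13 and 0.13 m and z of each of ball0, ball1, ball2, ball3, ball4 in the frame of pad below 0.034 m and x of ball1 in the frame of pad between -0.04 and 0.04 m and y of ball1 in the frame of pad between -0.13 and 0.13 m and x of ball2 in the frame of pad between -0.04 and 0.04 m and y of ball2 in the frame of pad between -0.13 and 0.13 m and x of ball3 in the frame of pad between -0.04 and 0.04 m and y of ball3 in the frame of pad between -0.13 and 0.13 m and x of ball4 in the frame of pad between -0.04 and 0.04 m and y of ball4 in the frame of pad between -0.13 and 0.13 m and value of joint cover below 0.03 rad and value of joint carriage below 0.079 m), for 0.2 s.
3. the tray is fully home, past its detent (value of joint carriage above 0.082 m), for 0.2 s.
At the end, for the whole second after the job is handed in: at rest and let go: the brass master in the upright pot (within 35 mm of its axis, its middle under 30 mm above the inner floor), every valve ball present in the tray (its middle under 28 mm above the rubber); the cover latched (below 0.03 rad); the tray home (above 0.082 m) (x of ball0 in the frame of pad between -0.04 and 0.04 m and y of ball0 in the frame of pad between -0.13 and 0.13 m and z of each of ball0, ball1, ball2, ball3, ball4 in the frame of pad below 0.034 m and x of ball1 in the frame of pad between -0.04 and 0.04 m and y of ball1 in the frame of pad between -0.13 and 0.13 m and x of ball2 in the frame of pad between -0.04 and 0.04 m and y of ball2 in the frame of pad between -0.13 and 0.13 m and x of ball3 in the frame of pad between -0.04 and 0.04 m and y of ball3 in the frame of pad between -0.13 and 0.13 m and x of ball4 in the frame of pad between -0.04 and 0.04 m and y of ball4 in the frame of pad between -0.13 and 0.13 m and linear speed of each of ball0, ball1, ball2, ball3, ball4, master below 0.03 m/s and contact force between the fingers and ball0 below 0.2 N and contact force between the fingers and ball1 below 0.2 N and contact force between the fingers and ball2 below 0.2 N and contact force between the fingers and ball3 below 0.2 N and contact force between the fingers and ball4 below 0.2 N and horizontal distance between master and pot_in below 0.035 m and z of master in the frame of pot_in below 0.03 m and contact force between the fingers and master below 0.2 N and angle between pot's own z axis and vertical below 0.1 rad and value of joint cover below 0.03 rad and value of joint carriage above 0.082 m and linear speed of pad below 0.01 m/s); the robot touches nothing.
It fails at once if a ball is dropped or pressed on the rubber floor, or the brass master on its pot (more than 20 N) (contact force between any of ball0, ball1, ball2, ball3, ball4 and pad above 20 N or contact force between master and pot above 20 N).
It fails at once if the bottle is pushed away or tipped over (distance of bottle from where it was at the start of the episode above 0.03 m or angle between bottle's own z axis and vertical above 0.5 rad).
It fails at once if the case is pushed away or tipped over (distance of case from where it was at the start of the episode above 0.03 m or angle between case's own z axis and vertical above 0.5 rad).
It fails at once if the gauge is pushed away or tipped over (distance of gauge from where it was at the start of the episode above 0.03 m or angle between gauge's own z axis and vertical above 0.5 rad).
Of ball0, ball1, ball2, ball3, ball4 only 3 to 5 are there at a start; the rules pass over those that are not, and their reading is None.
At some moment in a run one of ball0, ball1, ball2, ball3, ball4 may be knocked a few centimetres aside while the robot is not near it.
It also fails if it takes over 210 s, if anything falls off the work surface, if the arm or the gripper's body presses on something with over 40 N, if the wrist force passes 120 N, or if a joint passes its speed limit or range.

## Working session

There is one attempt and no reset: what is moved stays moved. The work goes in short steps, Python scripts to look and compute and a shell command to move; the robot and the scene stay as the last step left them, time stands still between calls to the robot, and variables do not carry over. Pictures are saved under pics/ and viewed, at most 14 in all, crops included, and the job is handed in when it is done.

```bash
mkdir -p pics
cat > h.py <<'E'
import numpy as np, cv2
from workcell import readout, imaging, bot, spotter
def cam(n,save=None):
    rgb,d=imaging.camera(n)
    if save: cv2.imwrite('pics/'+save,rgb[:,:,::-1])
    return rgb,d
def K(n):
    i=imaging.camera_info(n); f=200/np.tan(np.radians(i['vertical_fov'])/2)
    return f,i['cx'],i['cy'],np.array(i['extrinsics'])
def w(n,u,v,z):  # pixel depth -> world
    f,cx,cy,T=K(n); return (T@np.array([(u-cx)/f*z,(v-cy)/f*z,z,1]))[:3]
def wz(n,u,v,h): # ray with plane z=h
    f,cx,cy,T=K(n); r=T[:3,:3]@np.array([(u-cx)/f,(v-cy)/f,1]); o=T[:3,3]
    return o+r*(h-o[2])/r[2]
def cloud(n,d):
    f,cx,cy,T=K(n); v,u=np.mgrid[:400,:640]
    P=np.stack([(u-cx)/f*d,(v-cy)/f*d,d],-1)@T[:3,:3].T+T[:3,3]
    P[d<=0]=np.nan; return P
E
python3 - <<'E'
from h import *
for n in('top','side'):
    rgb,d=cam(n,n+'0.png'); print(n,K(n)[3].round(3).tolist(),K(n)[0])
    np.save(n+'.npy',d)
    for t in ['ball0','master','pot','slot0','slot4','push','cover_lip','cover_hinge','bottle','case','gauge','pad']:
        r=spotter.mark_of(n,t)
        for x in r[:7]:
            u,v=x['uv']; z=d[min(399,int(v)),min(639,int(u))]
            print(t,round(x['confidence'],2),np.round([u,v]),w(n,u,v,z).round(3))
E
```

```text
top [[-0.008, -0.999, 0.043, 0.463], [-1.0, 0.008, 0.002, 0.004], [-0.002, -0.043, -0.999, 1.253], [0.0, 0.0, 0.0, 1.0]] 478.52595514684117
ball0 0.78 [212. 230.] [0.434 0.269 0.039]
ball0 0.75 [186. 195.] [0.526 0.337 0.032]
ball0 0.73 [202. 160.] [0.615 0.294 0.035]
ball0 0.72 [142. 186.] [0.549 0.45  0.034]
ball0 0.68 [165. 225.] [0.448 0.389 0.035]
ball0 0.22 [312. 194.] [0.525 0.014 0.021]
master 0.78 [332. 185.] [ 0.546 -0.037  0.055]
pot 0.74 [459. 226.] [ 0.441 -0.366  0.006]
pot 0.7 [464. 289.] [ 0.276 -0.376  0.003]
slot0 0.95 [268. 201.] [0.509 0.126 0.023]
slot0 0.81 [293. 197.] [0.519 0.063 0.021]
slot0 0.79 [309. 193.] [0.528 0.021 0.025]
slot0 0.76 [348. 186.] [ 0.546 -0.079  0.023]
slot0 0.65 [330. 187.] [ 0.54  -0.03   0.059]
slot4 0.95 [268. 201.] [0.509 0.126 0.023]
slot4 0.81 [293. 197.] [0.519 0.063 0.021]
slot4 0.79 [309. 193.] [0.528 0.021 0.025]
slot4 0.76 [348. 186.] [ 0.546 -0.079  0.023]
slot4 0.65 [330. 187.] [ 0.54  -0.03   0.059]
push 0.61 [259. 200.] [0.51  0.145 0.065]
cover_lip 0.9 [303. 154.] [0.607 0.033 0.183]
cover_lip 0.39 [461. 227.] [ 0.437 -0.
[... 982 characters left out ...]
9 -0.067  0.051]
slot0 0.68 [346. 233.] [ 0.511 -0.121  0.047]
slot4 0.92 [322. 209.] [ 0.515 -0.013  0.062]
slot4 0.9 [308. 203.] [0.503 0.036 0.057]
slot4 0.79 [298. 199.] [0.502 0.086 0.045]
slot4 0.74 [335. 220.] [ 0.519 -0.067  0.051]
slot4 0.68 [346. 233.] [ 0.511 -0.121  0.047]
push 0.81 [289. 187.] [0.509 0.141 0.055]
push 0.49 [331. 194.] [0.579 0.024 0.06 ]
cover_lip 0.78 [344. 156.] [ 0.819  0.246 -0.002]
cover_lip 0.65 [308. 299.] [ 0.309 -0.223  0.029]
cover_hinge 0.84 [332. 195.] [0.579 0.024 0.058]
bottle 0.62 [477. 302.] [ 0.593 -0.47   0.036]
case 0.56 [307. 300.] [ 0.304 -0.224  0.031]
gauge 0.93 [423. 217.] [ 0.771 -0.167 -0.005]
pad 0.68 [320. 215.] [ 0.503 -0.018  0.049]
```

View pics/top0.png

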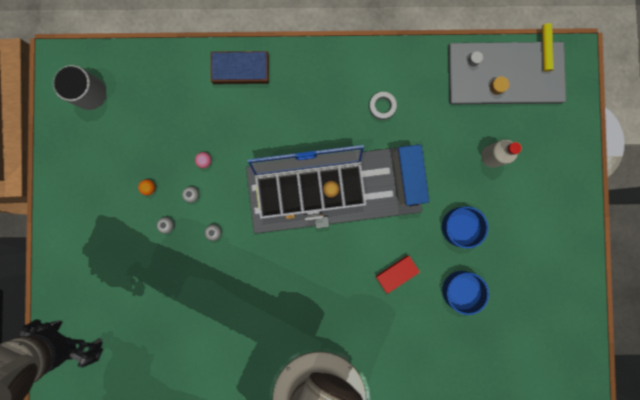

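View pics/side0.png

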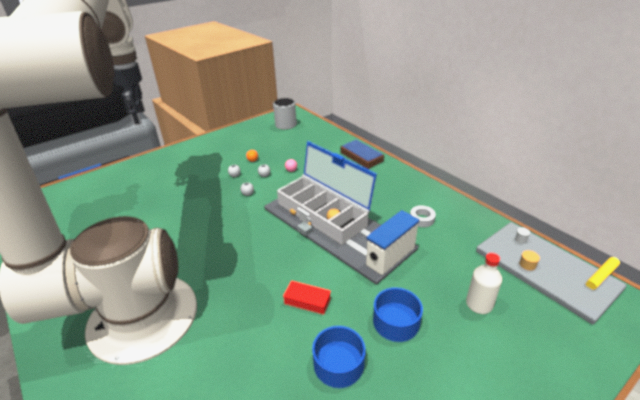

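The top view shows three steel balls, at about (190,195), (165,225) and (212,232). The orange one at (147,187) and pink one at (203,160) are decoys. The tray runs from (268,201) to (348,186) with the master at (331,188). The farther pot is at (466,227). Next I refine these positions.

```bash
python3 - <<'E'
from h import *
from scipy.optimize import least_squares
d=np.load('top.npy'); P=cloud('top',d); rgb=cv2.imread('pics/top0.png')[:,:,::-1]
def near(c,r,lo,hi):
    m=(np.hypot(P[...,0]-c[0],P[...,1]-c[1])<r)&(P[...,2]>lo)&(P[...,2]<hi); return m
print('table',np.nanmedian(P[300:380,150:230,2]), np.nanmedian(P[100:140,150:230,2]))
for c in [(.434,.269),(.526,.337),(.448,.389),(.615,.294),(.549,.45)]:
    m=near(c,.035,.012,.06); q=P[m]; v,u=np.nonzero(m)
    s=wz('top',u.mean(),v.mean(),.022)
    print('ball',c,len(q),q.mean(0).round(4),'bbox',((q.max(0)+q.min(0))/2).round(4),s.round(4),np.ptp(q,0).round(3), q[:,2].max())
for c in [(.441,-.366),(.276,-.376)]:
    m=near(c,.08,.04,.07);q=P[m]
    f=least_squares(lambda p:np.hypot(q[:,0]-p[0],q[:,1]-p[1])-p[2],[*c,.05],loss='soft_l1',f_scale=.003)
    print('pot',f.x.round(4),q[:,2].mean())
m=near((.525,.02),.2,.06,.072); q=P[m][:,:2]; r=cv2.minAreaRect(q.astype(np.float32)*1000); print('rim',r,len(q))
print(cv2.boxPoints(r))
f=K('top')
for c in [(268,201),(293,197),(309,193),(330,187),(348,186)]: print(wz('top',*c,.022).round(4))
m=near((.55,-.035),.06,.05,.06)&(rgb[...,0]>130)&(rgb[...,2]<100);print('master',P[m].mean(0),m.sum())
o=readout.get_obs(); print({k:np.round(o[k],3).tolist() for k in o})
E
python3 - <<'E'
import cv2
a=cv2.imread('pics/top0.png')[130:250,120:380]
cv2.imwrite('pics/c1.png',cv2.resize(a,None,fx=3,fy=3,interpolation=cv2.INTER_CUBIC))
E
```

```text
table -0.0004749175556125751 -0.00021448283673208834
ball (0.434, 0.269) 211 [0.4296 0.2694 0.031 ] bbox [0.4285 0.2714 0.0274] [0.4293 0.2714 0.022 ] [0.039 0.041 0.026] 0.04021384842041975
ball (0.526, 0.337) 210 [0.5274 0.3268 0.0307] bbox [0.5282 0.3295 0.0272] [0.5279 0.3291 0.022 ] [0.041 0.041 0.025] 0.039706685612615145
ball (0.448, 0.389) 212 [0.4497 0.3913 0.0307] bbox [0.45   0.3945 0.027 ] [0.4496 0.3941 0.022 ] [0.039 0.04  0.028] 0.041152586756493026
ball (0.615, 0.294) 209 [0.6159 0.2946 0.0309] bbox [0.617  0.2962 0.0281] [0.6171 0.2968 0.022 ] [0.04  0.039 0.026] 0.040943166494851635
ball (0.549, 0.45) 210 [0.547  0.4392 0.0308] bbox [0.5482 0.442  0.0266] [0.5476 0.4424 0.022 ] [0.039 0.039 0.029] 0.04098079708763458
pot [ 0.4383 -0.371   0.0497] 0.051207876356088804
pot [ 0.2743 -0.3694  0.0497] 0.050907557603534694
rim ((524.7759399414062, 19.049362182617188), (128.13487243652344, 266.25579833984375), 6.728072643280029) 933
[[ 445.5528   143.75449]
 [ 476.74664 -120.6677 ]
 [ 603.9991  -105.65576]
 [ 572.80524  158.76642]]
[0.5084 0.1275 0.022 ]
[0.5181 0.0631 0.022 ]
[0.5281 0.0218 0.022 ]
[ 0.5431 -0.0325  0.022 ]
[ 0.5453 -0.0789  0.022 ]
master [ 0.53722561 -0.03334068  0.05559196] 116
{'time': 1.3, 'q': [65.606, 4.98, 10.079, 95.1, 0.002, 89.999], 'qd': [0.025, -0.079, 0.057, -0.01, 0.024, 0.049], 'joint_efforts': [0.001, -52.01, 46.486, 0.002, 0.0, 0.0], 'ee_pos': [0.227, 0.501, 0.231], 'tcp_rot': [-179.999, -0.002, 155.607], 'wrist_force': [0.045, 0.513, 0.292], 'torque': [-0.032, 0.027, 0.007], 'grasp_force': 0.0, 'opening': 0.085}
```

View pics/c1.png

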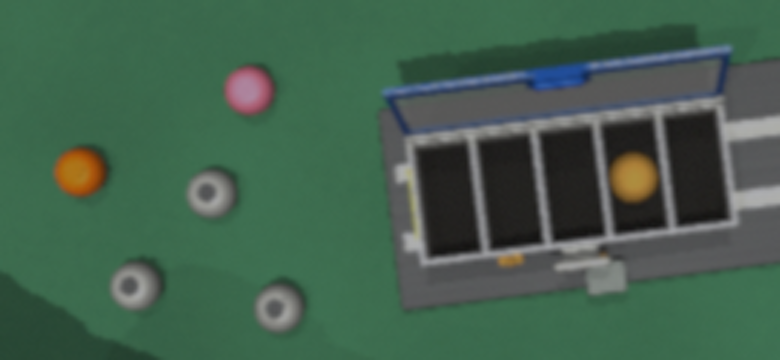

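Run:
```python
from h import *
from scipy.optimize import least_squares
for n in('top','side'):
    P=cloud(n,np.load(n+'.npy'))
    def near(c,r,lo,hi): return (np.hypot(P[...,0]-c[0],P[...,1]-c[1])<r)&(P[...,2]>lo)&(P[...,2]<hi)
    for c in [(.429,.2714),(.528,.329),(.4496,.394),(.537,-.0333)]:
        z0=.044 if c[1]<0 else 0; q=P[near(c,.024 if z0 else .035,z0+.012-.02*0,z0+.034 if not z0 else .066)]
        q=q[q[:,2]>z0*0.9+.01]; hz=.0179+(.022 if z0 else 0)
        f=least_squares(lambda p:np.sqrt((q[:,0]-p[0])**2+(q[:,1]-p[1])**2+(q[:,2]-p[2])**2)-.021,[*c,hz],loss='soft_l1',f_scale=.001)
        print(n,c,len(q),f.x.round(4),np.sqrt((f.fun**2).mean()).round(4))
    q=P[near((.438,-.371),.08,.03,.07)]
    f=least_squares(lambda p:np.hypot(q[:,0]-p[0],q[:,1]-p[1])-p[2],[.438,-.371,.05],loss='soft_l1',f_scale=.003);print(f.x)
c=[wz('top',*p,.066)[:2] for p in [(256,176.7),(260,217.3),(366,204),(360.7,163.3)]]
print(np.round(c,4),np.mean(c,0), [np.linalg.norm(c[i]-c[i-1]).round(4) for i in range(4)])
P=cloud('top',np.load('top.npy')); Y=np.radians(6.7); R=np.array([[np.cos(Y),np.sin(Y)],[-np.sin(Y),np.cos(Y)]])
q=P.reshape(-1,3); L=(q[:,:2]-[.5265,.019])@R.T
m=(abs(L[:,1])<.12)&(L[:,0]>.05)&(L[:,0]<.2)&(q[:,2]>.075); 
print('cover',m.sum(), np.c_[L[m],q[m][:,2:]][np.argsort(-q[m][:,2])][::60].round(3))
m=(abs(L[:,1])<.12)&(abs(L[:,0])<.08)&(q[:,2]>.058)&(q[:,2]<.075)
print(np.histogram(L[m,0],bins=np.arange(-.08,.081,.004)))
```

```text
top (0.429, 0.2714) 146 [0.4296 0.2721 0.016 ] 0.0015
top (0.528, 0.329) 139 [0.5283 0.3301 0.0165] 0.0014
top (0.4496, 0.394) 138 [0.4497 0.3954 0.0161] 0.0017
top (0.537, -0.0333) 68 [ 0.5367 -0.0326  0.0397] 0.0024
[ 0.43825195 -0.37073376  0.04967565]
side (0.429, 0.2714) 105 [0.4287 0.2673 0.0144] 0.0018
side (0.528, 0.329) 95 [0.5272 0.3255 0.015 ] 0.002
side (0.4496, 0.394) 94 [0.4495 0.3901 0.0144] 0.0021
side (0.537, -0.0333) 30 [ 0.5349 -0.0252  0.0445] 0.0039
[ 0.43550025 -0.37744005  0.04978536]
[[ 0.5675  0.1528]
 [ 0.4664  0.1431]
 [ 0.4973 -0.1201]
 [ 0.5988 -0.1082]] [0.53248743 0.01692257] [np.float64(0.2628), np.float64(0.1015), np.float64(0.265), np.float64(0.1022)]
cover 1643 [[ 0.074  0.007  0.192]
 [ 0.084  0.006  0.184]
 [ 0.081 -0.005  0.181]
 [ 0.083  0.079  0.18 ]
 [ 0.087  0.053  0.178]
 [ 0.083  0.074  0.177]
 [ 0.081  0.098  0.175]
 [ 0.08  -0.099  0.171]
 [ 0.08   0.076  0.165]
 [ 0.079 -0.025  0.16 ]
 [ 0.079  0.024  0.155]
 [ 0.076  0.092  0.15 ]
 [ 0.075 -0.053  0.145]
 [ 0.073  0.039  0.141]
 [ 0.073 -0.006  0.136]
 [ 0.073  0.082  0.132]
 [ 0.072  0
[... 543 characters left out ...]
-02, -7.2000000e-02, -6.8000000e-02,
       -6.4000000e-02, -6.0000000e-02, -5.6000000e-02, -5.2000000e-02,
       -4.8000000e-02, -4.4000000e-02, -4.0000000e-02, -3.6000000e-02,
       -3.2000000e-02, -2.8000000e-02, -2.4000000e-02, -2.0000000e-02,
       -1.6000000e-02, -1.2000000e-02, -8.0000000e-03, -4.0000000e-03,
        6.9388939e-17,  4.0000000e-03,  8.0000000e-03,  1.2000000e-02,
        1.6000000e-02,  2.0000000e-02,  2.4000000e-02,  2.8000000e-02,
        3.2000000e-02,  3.6000000e-02,  4.0000000e-02,  4.4000000e-02,
        4.8000000e-02,  5.2000000e-02,  5.6000000e-02,  6.0000000e-02,
        6.4000000e-02,  6.8000000e-02,  7.2000000e-02,  7.6000000e-02,
        8.0000000e-02]))
```

```bash
R='{"rotation":[0,0,-58.9],"translation":[312,-536,0],"grip":54}'; true; python3 -m jog '[{"rotation":[0,0,-58.9],"translation":[312,-536,0],"grip":54},{"rotation":[0,0,-58.9],"translation":[312,-536,0],"grip":54},{"rotation":[0,0,-58.9],"translation":[312,-536,0],"grip":54},{"rotation":[0,0,-58.9],"translation":[312,-536,0],"grip":54},{"rotation":[0,0,-58.9],"translation":[312,-536,0],"grip":54},{"rotation":[0,0,-58.9],"translation":[312,-536,0],"grip":54},{"rotation":[0,0,-58.9],"translation":[312,-536,0],"grip":54},{"rotation":[0,0,-58.9],"translation":[312,-536,0],"grip":54},{"rotation":[0,0,-58.9],"translation":[312,-536,0],"grip":54},{"rotation":[0,0,-58.9],"translation":[312,-536,0],"grip":54},{"rotation":[0,0,-58.9],"translation":[312,-536,0],"grip":54},{"rotation":[0,0,-58.9],"translation":[312,-536,0],"grip":54},{"rotation":[0,0,-58.9],"translation":[312,-536,0],"grip":54},{"rotation":[0,0,-58.9],"translation":[312,-536,0],"grip":54},{"rotation":[0,0,-58.9],"translation":[312,-536,0],"grip":54},{"rotation":[0,0,-58.9],"translation":[312,-536,0],"grip":54},{"rotation":[0,0,-58.9],"translation":[312,-536,0],"grip":54},{"rotation":[0,0,-58.9],"translation":[312,-536,0],"grip":54}]' 40
```

```text
time: 3.1
ee_pos: [0.539, -0.0342, 0.2316]
tcp_rot: [180.0, 0.0, 96.8]
wrist_force: [0.4, -0.2, -1.4]
opening: 0.0536
grasp_force: 0.0
```

```bash
python3 -m jog '[{"rotation":[0,0,0],"translation":[0,0,-50],"grip":54},{"rotation":[0,0,0],"translation":[0,0,-100],"grip":54},{"rotation":[0,0,0],"translation":[0,0,-145],"grip":54},{"rotation":[0,0,0],"translation":[0,0,-145],"grip":54},{"rotation":[0,0,0],"translation":[0,0,-145],"grip":54}]'
python3 - <<'E'
from h import *
a,_=cam('side'); b,_=cam('top')
c=np.hstack([cv2.resize(a[120:260,250:410],(480,420)),cv2.resize(b[130:235,240:320+40],(480,420))[:,:320*1]])
cv2.imwrite('pics/m1.png',c[:,:,::-1])
E
```

```text
time: 3.6
ee_pos: [0.5391, -0.0347, 0.0874]
tcp_rot: [-180.0, -0.0, 96.7]
wrist_force: [0.3, -0.5, 0.3]
opening: 0.0539
grasp_force: 0.0
```

View pics/m1.png

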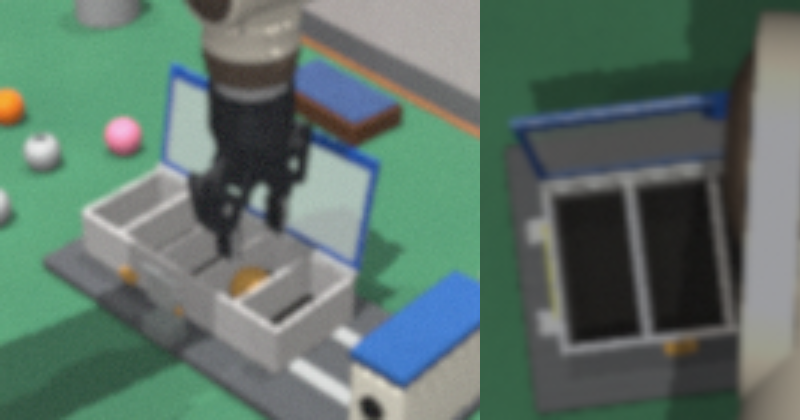

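```bash
python3 - <<'E'
from h import *
f,cx,cy,T=K('side')
for p in [(.539,-.0347,.0399),(.539,-.0347,.055)]:
    c=T[:3,:3].T@(np.array(p)-T[:3,3]); print(c[:2]/c[2]*f+[cx,cy])
E
python3 -m jog '[{"rotation":[0,0,0],"translation":[0,0,-20],"grip":54},{"rotation":[0,0,0],"translation":[0,0,-40],"grip":54},{"rotation":[0,0,0],"translation":[0,0,-55],"grip":54},{"rotation":[0,0,0],"translation":[0,0,-64],"grip":54},{"rotation":[0,0,0],"translation":[0,0,-64],"grip":54},{"rotation":[0,0,0],"translation":[0,0,-64],"grip":54}]'
```

```text
[333.67683216 214.95857929]
[333.63992959 210.74957076]
time: 4.3
ee_pos: [0.5377, -0.0351, 0.0232]
tcp_rot: [-179.8, -0.0, 96.7]
wrist_force: [-13.7, -0.1, 2.8]
opening: 0.0542
grasp_force: 0.0
```

```bash
python3 -m jog '[{"rotation":[0,0,0],"translation":[-4,0,0],"grip":54},{"rotation":[0,0,0],"translation":[-4,0,0],"grip":54}]'; python3 -m jog '[{"rotation":[0,0,0],"translation":[0,0,0],"grip":36},{"rotation":[0,0,0],"translation":[0,0,0],"grip":36},{"rotation":[0,0,0],"translation":[0,0,0],"grip":36},{"rotation":[0,0,0],"translation":[0,0,0],"grip":36},{"rotation":[0,0,0],"translation":[0,0,0],"grip":36}]' 40
```

```text
time: 4.5
ee_pos: [0.5361, -0.0352, 0.0238]
tcp_rot: [179.9, 0.0, 96.7]
wrist_force: [0.2, 0.5, 0.5]
opening: 0.054
grasp_force: 0.0
time: 5.0
ee_pos: [0.5364, -0.0351, 0.0235]
tcp_rot: [179.9, 0.0, 96.7]
wrist_force: [0.6, 0.4, 6.8]
opening: 0.0396
grasp_force: 39.5
```

```bash
python3 -m jog '[{"rotation":[0,0,0],"translation":[0,0,0],"grip":54},{"rotation":[0,0,0],"translation":[0,0,0],"grip":54},{"rotation":[0,0,0],"translation":[0,0,-2],"grip":54},{"rotation":[0,0,0],"translation":[0,0,-4],"grip":54},{"rotation":[0,0,0],"translation":[0,0,-5],"grip":54},{"rotation":[0,0,0],"translation":[0,0,-5],"grip":54}]';  python3 -m jog '[{"rotation":[0,0,0],"translation":[0,0,0],"grip":36},{"rotation":[0,0,0],"translation":[0,0,0],"grip":36},{"rotation":[0,0,0],"translation":[0,0,0],"grip":36},{"rotation":[0,0,0],"translation":[0,0,0],"grip":36},{"rotation":[0,0,0],"translation":[0,0,0],"grip":36}]' 40
```

```text
time: 5.6
ee_pos: [0.5366, -0.0352, 0.0208]
tcp_rot: [179.8, 0.0, 96.7]
wrist_force: [-5.4, -0.1, 26.9]
opening: 0.0538
grasp_force: 10.7
time: 6.1
ee_pos: [0.5362, -0.0353, 0.0197]
tcp_rot: [179.8, 0.1, 96.7]
wrist_force: [-3.9, 0.5, 18.6]
opening: 0.0395
grasp_force: 42.0
```

```bash
python3 -m jog '[{"rotation":[0,0,0],"translation":[0,0,4],"grip":36},{"rotation":[0,0,0],"translation":[0,0,10],"grip":36},{"rotation":[0,0,0],"translation":[0,0,20],"grip":36},{"rotation":[0,0,0],"translation":[0,0,45],"grip":36},{"rotation":[0,0,0],"translation":[0,0,80],"grip":36},{"rotation":[0,0,0],"translation":[0,0,110],"grip":36},{"rotation":[0,0,0],"translation":[0,0,110],"grip":36},{"rotation":[0,0,0],"translation":[0,0,110],"grip":36}]'
```

```text
time: 6.9
ee_pos: [0.5355, -0.0351, 0.1277]
tcp_rot: [180.0, 0.0, 96.7]
wrist_force: [0.2, 0.1, -3.2]
opening: 0.0394
grasp_force: 40.7
```

```bash
python3 -m jog '[{"rotation":[0,0,0],"translation":[0,-20,40],"grip":36},{"rotation":[0,0,0],"translation":[-20,-60,60],"grip":36},{"rotation":[0,0,0],"translation":[-40,-100,60],"grip":36},{"rotation":[0,0,0],"translation":[-55,-145,60],"grip":36},{"rotation":[0,0,0],"translation":[-70,-190,60],"grip":36},{"rotation":[0,0,0],"translation":[-85,-235,60],"grip":36},{"rotation":[0,0,0],"translation":[-95,-280,60],"grip":36},{"rotation":[0,0,0],"translation":[-98,-320,60],"grip":36},{"rotation":[0,0,0],"translation":[-98.5,-337,40],"grip":36},{"rotation":[0,0,0],"translation":[-98.5,-337,0],"grip":36},{"rotation":[0,0,0],"translation":[-98.5,-337,-30],"grip":36},{"rotation":[0,0,0],"translation":[-98.5,-337,-60],"grip":36},{"rotation":[0,0,0],"translation":[-98.5,-337,-80],"grip":36},{"rotation":[0,0,0],"translation":[-98.5,-337,-95],"grip":36},{"rotation":[0,0,0],"translation":[-98.5,-337,-105],"grip":36},{"rotation":[0,0,0],"translation":[-98.5,-337,-112],"grip":36},{"rotation":[0,0,0],"translation":[-98.5,-337,-112],"grip":36},{"rotation":[0,0,0],"translation":[-98.5,-337,-112],"grip":36}]'
```

```text
time: 8.7
ee_pos: [0.437, -0.3724, 0.016]
tcp_rot: [180.0, 0.0, 96.7]
wrist_force: [-0.1, -0.0, -1.2]
opening: 0.0398
grasp_force: 41.3
```

```bash
python3 -m jog '[{"rotation":[0,0,0],"translation":[0,0,-2],"grip":36},{"rotation":[0,0,0],"translation":[0,0,-4],"grip":36},{"rotation":[0,0,0],"translation":[0,0,-6],"grip":36},{"rotation":[0,0,0],"translation":[0,0,-8],"grip":36},{"rotation":[0,0,0],"translation":[0,0,-9],"grip":36},{"rotation":[0,0,0],"translation":[0,0,-9],"grip":36}]';python3 -m jog '[{"rotation":[0,0,0],"translation":[0,0,-1],"grip":36},{"rotation":[0,0,0],"translation":[0,0,-1],"grip":36}]'
```

```text
time: 9.3
ee_pos: [0.4373, -0.3725, 0.0082]
tcp_rot: [179.9, 0.1, 96.7]
wrist_force: [-3.9, 2.5, 12.0]
opening: 0.0393
grasp_force: 44.9
time: 9.5
ee_pos: [0.4373, -0.3726, 0.0081]
tcp_rot: [179.9, 0.1, 96.7]
wrist_force: [-5.6, 5.5, 18.4]
opening: 0.0396
grasp_force: 45.6
```

```bash
python3 -m jog '[{"rotation":[0,0,0],"translation":[0,0,1.5],"grip":36},{"rotation":[0,0,0],"translation":[0,0,1.5],"grip":36},{"rotation":[0,0,0],"translation":[0,0,1.5],"grip":39},{"rotation":[0,0,0],"translation":[0,0,1.5],"grip":42},{"rotation":[0,0,0],"translation":[0,0,1.5],"grip":46},{"rotation":[0,0,0],"translation":[0,0,1.5],"grip":52},{"rotation":[0,0,0],"translation":[0,0,1.5],"grip":52},{"rotation":[0,0,0],"translation":[0,0,1.5],"grip":52}]'; python3 -m jog '[{"rotation":[0,0,0],"translation":[0,0,5],"grip":52},{"rotation":[0,0,0],"translation":[0,0,20],"grip":52},{"rotation":[0,0,0],"translation":[0,0,50],"grip":52},{"rotation":[0,0,0],"translation":[0,0,100],"grip":52},{"rotation":[0,0,0],"translation":[0,0,150],"grip":52},{"rotation":[0,0,0],"translation":[0,50,180],"grip":52},{"rotation":[0,0,0],"translation":[0,100,180],"grip":52},{"rotation":[0,0,0],"translation":[0,150,180],"grip":52},{"rotation":[0,0,0],"translation":[0,200,180],"grip":52},{"rotation":[0,0,0],"translation":[-5,250,180],"grip":52},{"rotation":[0,0,0],"translation":[-5,300,180],"grip":52},{"rotation":[0,0,0],"translation":[-5,350,180],"grip":52},{"rotation":[0,0,0],"translation":[-5,400,180],"grip":52},{"rotation":[0,0,0],"translation":[-8,450,180],"grip":52},{"rotation":[0,0,0],"translation":[-8,500,180],"grip":52},{"rotation":[0,0,0],"translation":[-8,550,180],"grip":52},{"rotation":[0,0,0],"translation":[-8,550,180],"grip":52}]'
python3 - <<'E'
from h import *
b,_=cam('top','t1.png'); cv2.imwrite('pics/t1c.png',cv2.resize(b[130:270,120:520],(800,280))[:,:,::-1])
E
```

```text
time: 10.3
ee_pos: [0.4375, -0.3733, 0.0092]
tcp_rot: [179.9, 0.2, 96.7]
wrist_force: [-3.8, 1.0, 15.2]
opening: 0.0521
grasp_force: 14.7
time: 12.0
ee_pos: [0.428, 0.1821, 0.1873]
tcp_rot: [180.0, -0.1, 97.0]
wrist_force: [-0.2, 0.0, -0.0]
opening: 0.0519
grasp_force: 0.0
```

View pics/t1c.png

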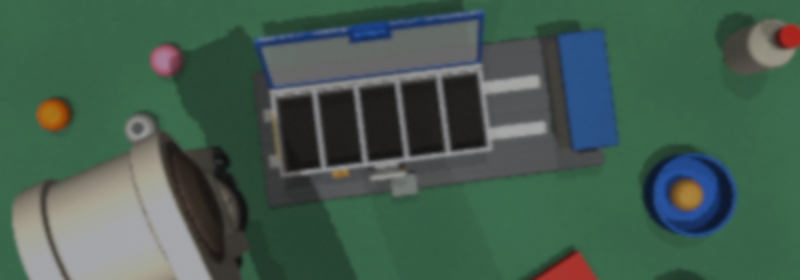

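Run:
```python
from h import *
b=cv2.imread('pics/t1.png').astype(int); m=np.zeros((400,640),bool); s=b[200:255,440:490]
m[200:255,440:490]=(s[...,2]>s[...,0]+20); v,u=np.nonzero(m); print(len(u),u.mean(),v.mean(),wz('top',u.mean(),v.mean(),.028))
print(wz('top',463,227.5,.028), readout.get_obs()['ee_pos'])
```

```text
188 462.6808510638298 226.88829787234042 [ 0.43783921 -0.37017262  0.028     ]
[ 0.43627305 -0.37095349  0.028     ] [0.42816235 0.18101953 0.18718346]
```

```bash
python3 -m jog '[{"rotation":[0,0,0],"translation":[0.5,50,0],"grip":62},{"rotation":[0,0,0],"translation":[0.5,88,-30],"grip":62},{"rotation":[0,0,0],"translation":[0.5,88,-80],"grip":62},{"rotation":[0,0,0],"translation":[0.5,88,-130],"grip":62},{"rotation":[0,0,0],"translation":[0.5,88,-160],"grip":62},{"rotation":[0,0,0],"translation":[0.5,88,-175],"grip":62},{"rotation":[0,0,0],"translation":[0.5,88,-181],"grip":62},{"rotation":[0,0,0],"translation":[0.5,88,-181],"grip":62},{"rotation":[0,0,0],"translation":[0.5,88,-181],"grip":62}]'; python3 -m jog '[{"rotation":[0,0,0],"translation":[0,0,0],"grip":36},{"rotation":[0,0,0],"translation":[0,0,0],"grip":36},{"rotation":[0,0,0],"translation":[0,0,0],"grip":36},{"rotation":[0,0,0],"translation":[0,0,0],"grip":36},{"rotation":[0,0,0],"translation":[0,0,0],"grip":36},{"rotation":[0,0,0],"translation":[0,0,0],"grip":36}]' 40
```

```text
time: 12.95
ee_pos: [0.4304, 0.2662, 0.0077]
tcp_rot: [179.9, -0.1, 96.7]
wrist_force: [0.7, -0.0, 0.4]
opening: 0.0621
grasp_force: 0.0
time: 13.55
ee_pos: [0.43, 0.2663, 0.0075]
tcp_rot: [179.9, -0.0, 96.7]
wrist_force: [-1.3, -1.0, 6.8]
opening: 0.0393
grasp_force: 39.8
```

```bash
python3 -m jog '[{"rotation":[0,0,0],"translation":[0,0,0],"grip":50},{"rotation":[0,0,0],"translation":[0,0,0],"grip":50},{"rotation":[0,0,0],"translation":[-1,2.5,-1.5],"grip":50},{"rotation":[0,0,0],"translation":[-1,2.5,-1.5],"grip":36},{"rotation":[0,0,0],"translation":[-1,2.5,-1.5],"grip":36},{"rotation":[0,0,0],"translation":[-1,2.5,-1.5],"grip":36},{"rotation":[0,0,0],"translation":[-1,2.5,-1.5],"grip":36}]'; python3 -m jog '[{"rotation":[0,0,0],"translation":[0,0,10],"grip":36},{"rotation":[0,0,0],"translation":[0,0,40],"grip":36},{"rotation":[0,0,0],"translation":[0,0,90],"grip":36},{"rotation":[0,0,0],"translation":[0,0,120],"grip":36},{"rotation":[0,0,0],"translation":[50,-30,120],"grip":36},{"rotation":[0,0,0],"translation":[80,-70,120],"grip":36},{"rotation":[0,0,0],"translation":[90,-120,120],"grip":36},{"rotation":[0,0,0],"translation":[100,-170,120],"grip":36},{"rotation":[0,0,0],"translation":[101,-220,120],"grip":36},{"rotation":[0,0,0],"translation":[101,-254,120],"grip":36},{"rotation":[0,0,0],"translation":[101,-254,120],"grip":36},{"rotation":[0,0,0],"translation":[101,-254,120],"grip":36},{"rotation":[0,0,0],"translation":[101,-254,120],"grip":36}]'
python3 - <<'E'
from h import *
a,_=cam('side'); print(readout.get_obs()['ee_pos'])
cv2.imwrite('pics/s2.png',cv2.resize(a[120:260,250:410],(640,560),interpolation=cv2.INTER_CUBIC)[:,:,::-1])
E
```

```text
time: 14.25
ee_pos: [0.4282, 0.2687, 0.0044]
tcp_rot: [180.0, -0.0, 96.7]
wrist_force: [-0.1, 1.5, 2.8]
opening: 0.0391
grasp_force: 40.5
time: 15.55
ee_pos: [0.529, 0.0148, 0.1243]
tcp_rot: [-180.0, -0.0, 96.7]
wrist_force: [0.0, 1.2, -3.0]
opening: 0.0396
grasp_force: 41.4
[0.52906149 0.01520669 0.12430525]
```

View pics/s2.png

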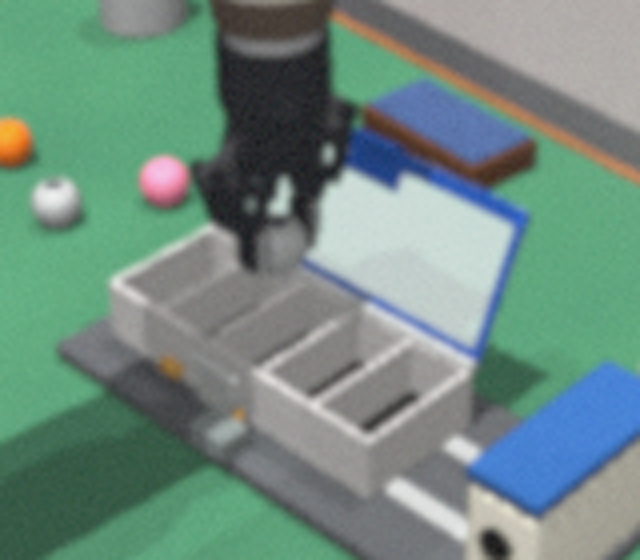

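Run:
```python
from h import *
f,cx,cy,T=K('side')
c=T[:3,:3].T@(np.array([.5291,.0152,.1378])-T[:3,3]); print('exp ball px crop',((c[:2]/c[2]*f+[cx,cy])-[250,120])*4)
print('ball',wz('side',282/4+250,245/4+120,.1378))
q=[wz('side',u/4+250,v/4+120,.066)[:2] for u,v in [(112,283),(370,440),(472,362),(210,230)]];print(np.round(q,4),np.mean(q,0))
```

```text
exp ball px crop [276.46632004 239.42486553]
ball [0.5278205 0.007374  0.1378   ]
[[ 0.4644  0.1335]
 [ 0.4967 -0.1225]
 [ 0.6035 -0.1051]
 [ 0.5615  0.144 ]] [0.53151403 0.01244406]
```

```bash
python3 -m jog '[{"rotation":[0,0,0],"translation":[1,-0.5,-30],"grip":36},{"rotation":[0,0,0],"translation":[1,-0.5,-50],"grip":36},{"rotation":[0,0,0],"translation":[1,-0.5,-65],"grip":36},{"rotation":[0,0,0],"translation":[1,-0.5,-78],"grip":36},{"rotation":[0,0,0],"translation":[1,-0.5,-86],"grip":36},{"rotation":[0,0,0],"translation":[1,-0.5,-91],"grip":36},{"rotation":[0,0,0],"translation":[1,-0.5,-93],"grip":36},{"rotation":[0,0,0],"translation":[1,-0.5,-93],"grip":36}]';python3 -m jog '[{"rotation":[0,0,0],"translation":[0,0,-1.5],"grip":36},{"rotation":[0,0,0],"translation":[0,0,-3],"grip":36},{"rotation":[0,0,0],"translation":[0,0,-3],"grip":36}]'
```

```text
time: 16.4
ee_pos: [0.5304, 0.0139, 0.0316]
tcp_rot: [180.0, 0.0, 96.7]
wrist_force: [-0.8, -0.4, -2.6]
opening: 0.0391
grasp_force: 41.4
time: 16.7
ee_pos: [0.5302, 0.0139, 0.0283]
tcp_rot: [180.0, -0.0, 96.7]
wrist_force: [-0.2, 0.2, -2.4]
opening: 0.0391
grasp_force: 41.4
```

```bash
python3 -m jog '[{"rotation":[0,0,0],"translation":[0,0,-0.7],"grip":36},{"rotation":[0,0,0],"translation":[0,0,-1.4],"grip":36},{"rotation":[0,0,0],"translation":[0,0,-1.6],"grip":36},{"rotation":[0,0,0],"translation":[0,0,-1.6],"grip":36}]'
```

```text
time: 17.1
ee_pos: [0.5302, 0.0139, 0.0267]
tcp_rot: [-180.0, -0.0, 96.7]
wrist_force: [0.1, 0.0, -2.6]
opening: 0.0395
grasp_force: 41.4
```

```bash
python3 -m jog '[{"rotation":[0,0,0],"translation":[0,0,-0.5],"grip":36},{"rotation":[0,0,0],"translation":[0,0,-0.8],"grip":36},{"rotation":[0,0,0],"translation":[0,0,-0.8],"grip":36}]'
```

```text
time: 17.4
ee_pos: [0.5303, 0.0139, 0.0263]
tcp_rot: [180.0, 0.0, 96.7]
wrist_force: [-1.3, 0.0, 2.8]
opening: 0.0395
grasp_force: 41.9
```

Contact is light, so I release and go up.

```bash
python3 -m jog '[{"rotation":[0,0,0],"translation":[0,0,0],"grip":40},{"rotation":[0,0,0],"translation":[0,0,0],"grip":44},{"rotation":[0,0,0],"translation":[0,0,0],"grip":50},{"rotation":[0,0,0],"translation":[0,0,0],"grip":50},{"rotation":[0,0,0],"translation":[0,0,5],"grip":50},{"rotation":[0,0,0],"translation":[0,0,20],"grip":50},{"rotation":[0,0,0],"translation":[0,0,50],"grip":50},{"rotation":[0,0,0],"translation":[0,0,100],"grip":50},{"rotation":[0,0,0],"translation":[0,50,130],"grip":50},{"rotation":[0,0,0],"translation":[0,100,130],"grip":50},{"rotation":[0,0,0],"translation":[-40,150,130],"grip":50},{"rotation":[0,0,0],"translation":[-80,180,130],"grip":50},{"rotation":[0,0,0],"translation":[-120,180,130],"grip":50},{"rotation":[0,0,0],"translation":[-170,180,130],"grip":50},{"rotation":[0,0,0],"translation":[-220,180,130],"grip":50},{"rotation":[0,0,0],"translation":[-220,180,130],"grip":50}]'
python3 - <<'E'
from h import *
b,d=cam('top'); np.save('top2.npy',d); print(readout.get_obs()['ee_pos'])
cv2.imwrite('pics/t2.png',cv2.resize(b[130:270,120:520],(800,280))[:,:,::-1])
for c in [(.528,.329),(.4496,.394)]:
  P=cloud('top',d); m=(np.hypot(P[...,0]-c[0],P[...,1]-c[1])<.045)&(P[...,2]>.012)&(P[...,2]<.06); v,u=np.nonzero(m); print(m.sum(),wz('top',u.mean(),v.mean(),.022))
E
```

```text
time: 19.0
ee_pos: [0.3066, 0.1937, 0.1577]
tcp_rot: [179.9, -0.1, 96.8]
wrist_force: [1.7, 0.6, 0.3]
opening: 0.0502
grasp_force: 0.0
[0.3081614  0.19406791 0.15781808]
208 [0.52807291 0.3291361  0.022     ]
215 [0.44969338 0.39418995 0.022     ]
```

View pics/t2.png

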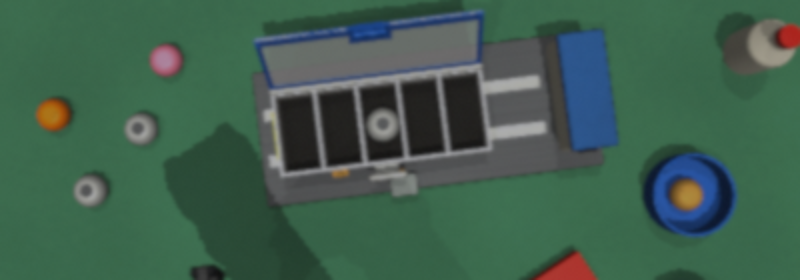

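Ball A sits in slot2 at (382,124) in the crop and the others haven't moved. Next is ball C.

```bash
python3 -m jog '[{"rotation":[0,0,0],"translation":[30,40,0],"grip":62},{"rotation":[0,0,0],"translation":[60,80,0],"grip":62},{"rotation":[0,0,0],"translation":[90,120,0],"grip":62},{"rotation":[0,0,0],"translation":[120,160,0],"grip":62},{"rotation":[0,0,0],"translation":[141,198,-20],"grip":62},{"rotation":[0,0,0],"translation":[141,198,-60],"grip":62},{"rotation":[0,0,0],"translation":[141,198,-105],"grip":62},{"rotation":[0,0,0],"translation":[141,198,-135],"grip":62},{"rotation":[0,0,0],"translation":[141,198,-147],"grip":62},{"rotation":[0,0,0],"translation":[141,198,-152],"grip":62},{"rotation":[0,0,0],"translation":[141,198,-152],"grip":62},{"rotation":[0,0,0],"translation":[141,198,-152],"grip":62}]'
```

```text
time: 20.25
ee_pos: [0.4523, 0.3926, 0.006]
tcp_rot: [179.9, -0.1, 96.7]
wrist_force: [-0.5, 0.2, 0.1]
opening: 0.0619
grasp_force: 0.0
```

```bash
python3 -m jog '[{"rotation":[0,0,0],"translation":[-3,0,-1],"grip":50},{"rotation":[0,0,0],"translation":[-3,0,-1],"grip":36},{"rotation":[0,0,0],"translation":[-3,0,-1],"grip":36},{"rotation":[0,0,0],"translation":[-3,0,-1],"grip":36},{"rotation":[0,0,0],"translation":[-3,0,-1],"grip":36},{"rotation":[0,0,0],"translation":[-3,0,-1],"grip":36},{"rotation":[0,0,0],"translation":[-3,0,-1],"grip":36}]'; python3 -m jog '[{"rotation":[0,0,0],"translation":[0,0,10],"grip":36},{"rotation":[0,0,0],"translation":[0,0,40],"grip":36},{"rotation":[0,0,0],"translation":[0,0,90],"grip":36},{"rotation":[0,0,0],"translation":[0,0,120],"grip":36},{"rotation":[0,0,0],"translation":[15,-45,120],"grip":36},{"rotation":[0,0,0],"translation":[30,-90,120],"grip":36},{"rotation":[0,0,0],"translation":[45,-135,120],"grip":36},{"rotation":[0,0,0],"translation":[60,-180,120],"grip":36},{"rotation":[0,0,0],"translation":[69,-225,120],"grip":36},{"rotation":[0,0,0],"translation":[69,-260,120],"grip":36},{"rotation":[0,0,0],"translation":[69,-274,120],"grip":36},{"rotation":[0,0,0],"translation":[69,-274,120],"grip":36},{"rotation":[0,0,0],"translation":[69,-274,120],"grip":36}]'
```

```text
time: 20.95
ee_pos: [0.4485, 0.3924, 0.0045]
tcp_rot: [179.9, -0.1, 96.7]
wrist_force: [-1.8, -0.8, 6.1]
opening: 0.0397
grasp_force: 39.9
time: 22.25
ee_pos: [0.5172, 0.1184, 0.1233]
tcp_rot: [180.0, -0.0, 96.7]
wrist_force: [-0.4, 0.6, -1.7]
opening: 0.0394
grasp_force: 40.9
```

Floor contact is expected at z ≈ 26.5 mm.

```bash
python3 -m jog '[{"rotation":[0,0,0],"translation":[1,-0.4,-30],"grip":36},{"rotation":[0,0,0],"translation":[1,-0.4,-50],"grip":36},{"rotation":[0,0,0],"translation":[1,-0.4,-65],"grip":36},{"rotation":[0,0,0],"translation":[1,-0.4,-78],"grip":36},{"rotation":[0,0,0],"translation":[1,-0.4,-86],"grip":36},{"rotation":[0,0,0],"translation":[1,-0.4,-91],"grip":36},{"rotation":[0,0,0],"translation":[1,-0.4,-93],"grip":36},{"rotation":[0,0,0],"translation":[1,-0.4,-94],"grip":36},{"rotation":[0,0,0],"translation":[1,-0.4,-94],"grip":36}]';python3 -m jog '[{"rotation":[0,0,0],"translation":[0,0,-1],"grip":36},{"rotation":[0,0,0],"translation":[0,0,-2],"grip":36},{"rotation":[0,0,0],"translation":[0,0,-2],"grip":36}]'
```

```text
time: 23.15
ee_pos: [0.5185, 0.1175, 0.0293]
tcp_rot: [180.0, -0.0, 96.7]
wrist_force: [-0.2, 0.1, -2.2]
opening: 0.0394
grasp_force: 40.9
time: 23.45
ee_pos: [0.5182, 0.1174, 0.0269]
tcp_rot: [180.0, 0.0, 96.7]
wrist_force: [-0.4, -0.3, -1.8]
opening: 0.0392
grasp_force: 40.9
```

```bash
python3 -m jog '[{"rotation":[0,0,0],"translation":[0,0,-0.5],"grip":36},{"rotation":[0,0,0],"translation":[0,0,-0.9],"grip":36},{"rotation":[0,0,0],"translation":[0,0,-0.9],"grip":36}]'
```

```text
time: 23.75
ee_pos: [0.5183, 0.1175, 0.0263]
tcp_rot: [180.0, -0.0, 96.7]
wrist_force: [-0.3, -0.7, 1.1]
opening: 0.0392
grasp_force: 41.2
```

```bash
python3 -m jog '[{"rotation":[0,0,0],"translation":[0,0,0],"grip":40},{"rotation":[0,0,0],"translation":[0,0,0],"grip":44},{"rotation":[0,0,0],"translation":[0,0,0],"grip":50},{"rotation":[0,0,0],"translation":[0,0,0],"grip":50},{"rotation":[0,0,0],"translation":[0,0,5],"grip":50},{"rotation":[0,0,0],"translation":[0,0,20],"grip":50},{"rotation":[0,0,0],"translation":[0,0,50],"grip":50},{"rotation":[0,0,0],"translation":[0,0,90],"grip":50},{"rotation":[0,0,0],"translation":[-50,10,120],"grip":50},{"rotation":[0,0,0],"translation":[-100,20,120],"grip":50},{"rotation":[0,0,0],"translation":[-150,20,120],"grip":50},{"rotation":[0,0,0],"translation":[-150,20,120],"grip":50},{"rotation":[0,0,0],"translation":[-150,20,120],"grip":50}]'
python3 - <<'E'
from h import *
b,d=cam('top','t3.png'); print(readout.get_obs()['ee_pos'])
for c in [(.528,.329),(.4496,.394)]:
  P=cloud('top',d); m=(np.hypot(P[...,0]-c[0],P[...,1]-c[1])<.045)&(P[...,2]>.012)&(P[...,2]<.06); v,u=np.nonzero(m); print(m.sum(),wz('top',u.mean(),v.mean(),.022))
for x in spotter.mark_of('top','ball0'): print(x, wz('top',*x['uv'],.022))
E
```

```text
time: 25.05
ee_pos: [0.3677, 0.1378, 0.1477]
tcp_rot: [179.8, -0.0, 96.8]
wrist_force: [0.5, 0.9, -0.3]
opening: 0.0501
grasp_force: 0.0
[0.36872502 0.1377577  0.14734413]
212 [0.52790218 0.3290766  0.022     ]
0 [nan nan nan]
{'uv': [142.8, 185.4], 'confidence': 0.79} [0.55131778 0.4505319  0.022     ]
{'uv': [186.2, 194.8], 'confidence': 0.64} [0.52609741 0.33838531 0.022     ]
{'uv': [309.5, 190.5], 'confidence': 0.52} [0.53454711 0.02045994 0.022     ]
{'uv': [271.4, 198.1], 'confidence': 0.49} [0.51575833 0.11875423 0.022     ]
{'uv': [200.0, 161.1], 'confidence': 0.48} [0.6130425  0.30298627 0.022     ]<stdin>:4: RuntimeWarning: Mean of empty slice.
  ret = ret.dtype.type(ret / rcount)
```

```bash
python3 -m jog '[{"rotation":[0,0,0],"translation":[32,38,0],"grip":62},{"rotation":[0,0,0],"translation":[64,76,0],"grip":62},{"rotation":[0,0,0],"translation":[96,114,0],"grip":62},{"rotation":[0,0,0],"translation":[128,152,0],"grip":62},{"rotation":[0,0,0],"translation":[158,189,-10],"grip":62},{"rotation":[0,0,0],"translation":[158,189,-50],"grip":62},{"rotation":[0,0,0],"translation":[158,189,-95],"grip":62},{"rotation":[0,0,0],"translation":[158,189,-125],"grip":62},{"rotation":[0,0,0],"translation":[158,189,-137],"grip":62},{"rotation":[0,0,0],"translation":[158,189,-142],"grip":62},{"rotation":[0,0,0],"translation":[158,189,-142],"grip":62},{"rotation":[0,0,0],"translation":[158,189,-142],"grip":62}]'
```

```text
time: 26.35
ee_pos: [0.5274, 0.327, 0.0059]
tcp_rot: [179.9, -0.1, 96.7]
wrist_force: [-0.6, 0.1, 0.3]
opening: 0.062
grasp_force: 0.0
```

```bash
python3 -m jog '[{"rotation":[0,0,0],"translation":[0,0,-1],"grip":50},{"rotation":[0,0,0],"translation":[0,0,-1],"grip":36},{"rotation":[0,0,0],"translation":[0,0,-1],"grip":36},{"rotation":[0,0,0],"translation":[0,0,-1],"grip":36},{"rotation":[0,0,0],"translation":[0,0,-1],"grip":36},{"rotation":[0,0,0],"translation":[0,0,-1],"grip":36},{"rotation":[0,0,0],"translation":[0,0,-1],"grip":36}]'; python3 -m jog '[{"rotation":[0,0,0],"translation":[0,0,10],"grip":36},{"rotation":[0,0,0],"translation":[0,0,40],"grip":36},{"rotation":[0,0,0],"translation":[0,0,90],"grip":36},{"rotation":[0,0,0],"translation":[0,0,120],"grip":36},{"rotation":[0,0,0],"translation":[-3,-45,120],"grip":36},{"rotation":[0,0,0],"translation":[-3,-90,120],"grip":36},{"rotation":[0,0,0],"translation":[-3,-135,120],"grip":36},{"rotation":[0,0,0],"translation":[-3,-180,120],"grip":36},{"rotation":[0,0,0],"translation":[-3,-225,120],"grip":36},{"rotation":[0,0,0],"translation":[-3,-250,120],"grip":36},{"rotation":[0,0,0],"translation":[-3,-260,120],"grip":36},{"rotation":[0,0,0],"translation":[-3,-260,120],"grip":36},{"rotation":[0,0,0],"translation":[-3,-260,120],"grip":36}]'
```

```text
time: 27.05
ee_pos: [0.527, 0.3269, 0.0048]
tcp_rot: [179.9, -0.1, 96.7]
wrist_force: [-0.6, -0.5, 4.8]
opening: 0.039
grasp_force: 39.9
time: 28.35
ee_pos: [0.5233, 0.0673, 0.1233]
tcp_rot: [180.0, -0.0, 96.7]
wrist_force: [-0.6, 1.3, -1.8]
opening: 0.0393
grasp_force: 40.8
```

```bash
python3 -m jog '[{"rotation":[0,0,0],"translation":[1,-0.6,-30],"grip":36},{"rotation":[0,0,0],"translation":[1,-0.6,-50],"grip":36},{"rotation":[0,0,0],"translation":[1,-0.6,-65],"grip":36},{"rotation":[0,0,0],"translation":[1,-0.6,-78],"grip":36},{"rotation":[0,0,0],"translation":[1,-0.6,-86],"grip":36},{"rotation":[0,0,0],"translation":[1,-0.6,-91],"grip":36},{"rotation":[0,0,0],"translation":[1,-0.6,-93],"grip":36},{"rotation":[0,0,0],"translation":[1,-0.6,-94],"grip":36},{"rotation":[0,0,0],"translation":[1,-0.6,-94],"grip":36}]';python3 -m jog '[{"rotation":[0,0,0],"translation":[0,0,-1],"grip":36},{"rotation":[0,0,0],"translation":[0,0,-2],"grip":36},{"rotation":[0,0,0],"translation":[0,0,-2],"grip":36}]'
```

```text
time: 29.25
ee_pos: [0.5245, 0.0659, 0.0294]
tcp_rot: [180.0, -0.0, 96.7]
wrist_force: [-0.6, 0.2, -1.4]
opening: 0.0395
grasp_force: 40.8
time: 29.55
ee_pos: [0.5242, 0.0659, 0.027]
tcp_rot: [180.0, -0.0, 96.7]
wrist_force: [-0.1, 0.0, -1.5]
opening: 0.0389
grasp_force: 40.8
```

```bash
python3 -m jog '[{"rotation":[0,0,0],"translation":[0,0,-0.5],"grip":36},{"rotation":[0,0,0],"translation":[0,0,-0.8],"grip":36},{"rotation":[0,0,0],"translation":[0,0,-0.8],"grip":36}]'
```

```text
time: 29.85
ee_pos: [0.5243, 0.0659, 0.0265]
tcp_rot: [180.0, 0.0, 96.7]
wrist_force: [-0.5, -0.2, 1.1]
opening: 0.0392
grasp_force: 41.1
```

```bash
python3 -m jog '[{"rotation":[0,0,0],"translation":[0,0,0],"grip":40},{"rotation":[0,0,0],"translation":[0,0,0],"grip":44},{"rotation":[0,0,0],"translation":[0,0,0],"grip":50},{"rotation":[0,0,0],"translation":[0,0,0],"grip":50},{"rotation":[0,0,0],"translation":[0,0,5],"grip":50},{"rotation":[0,0,0],"translation":[0,0,20],"grip":50},{"rotation":[0,0,0],"translation":[0,0,50],"grip":50},{"rotation":[0,0,0],"translation":[0,0,95],"grip":50},{"rotation":[0,0,0],"translation":[-50,0,140],"grip":0},{"rotation":[0,0,0],"translation":[-100,0,185],"grip":0},{"rotation":[0,0,0],"translation":[-150,0,205],"grip":0},{"rotation":[0,0,0],"translation":[-190,0,205],"grip":0},{"rotation":[0,0,0],"translation":[-190,0,205],"grip":0},{"rotation":[0,0,0],"translation":[-190,0,205],"grip":0}]'
python3 - <<'E'
from h import *
b,d=cam('top'); a,d2=cam('side'); print(readout.get_obs()['ee_pos'])
x=cv2.resize(b[130:270,120:520],(800,280)); y=cv2.resize(a[110:260,220:440],(460,314),interpolation=cv2.INTER_CUBIC); y=np.hstack([y,np.zeros((314,340,3),np.uint8)])
cv2.imwrite('pics/t4.png',np.vstack([x,y])[:,:,::-1])
P=cloud('side',d2).reshape(-1,3);Q=cloud('top',d).reshape(-1,3)
for q in(P,Q):
  Y=np.radians(6.7);R=np.array([[np.cos(Y),np.sin(Y)],[-np.sin(Y),np.cos(Y)]]);L=(q[:,:2]-[.532,.0147])@R.T
  m=(abs(L[:,1])<.12)&(L[:,0]>.045)&(L[:,0]<.13)&(q[:,2]>.09)&(q[:,2]<.2); k=np.polyfit(q[m,2],L[m,0],1);print(m.sum(),np.degrees(np.arctan(k[0])),q[m,2].max())
E
```

```text
time: 31.25
ee_pos: [0.3324, 0.0659, 0.2343]
tcp_rot: [179.7, -0.0, 96.7]
wrist_force: [1.0, -0.3, 0.8]
opening: 0.0001
grasp_force: 0.0
[0.3344128  0.06598431 0.23244768]
2036 23.659854899547614 0.1792600864125744
2255 23.970241721072043 0.18422783520623565
```

View pics/t4.png

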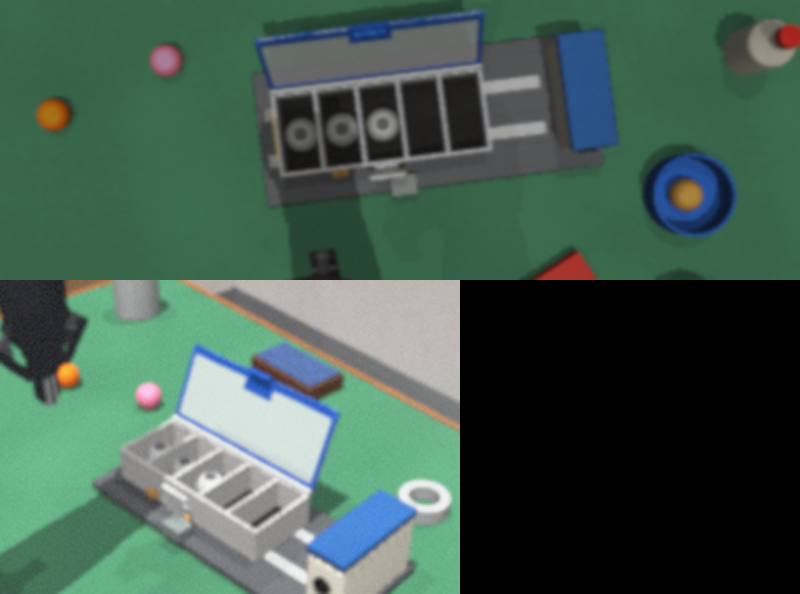

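The tray holds three upright balls and the master is in the pot. Next I move behind the cover.

```bash
python3 -m jog '[{"rotation":[0,0,0],"translation":[48,-5,10],"grip":0},{"rotation":[0,0,0],"translation":[96,-10,10],"grip":0},{"rotation":[0,0,0],"translation":[144,-15,10],"grip":0},{"rotation":[0,0,0],"translation":[192,-20,10],"grip":0},{"rotation":[0,0,0],"translation":[240,-25,10],"grip":0},{"rotation":[0,0,0],"translation":[288,-30,10],"grip":0},{"rotation":[0,0,0],"translation":[330,-34,10],"grip":0},{"rotation":[0,0,0],"translation":[342,-34,10],"grip":0},{"rotation":[0,0,0],"translation":[342,-34,10],"grip":0},{"rotation":[0,0,0],"translation":[342,-34,-30],"grip":0},{"rotation":[0,0,0],"translation":[342,-34,-65],"grip":0},{"rotation":[0,0,0],"translation":[342,-34,-82],"grip":0},{"rotation":[0,0,0],"translation":[342,-34,-82],"grip":0},{"rotation":[0,0,0],"translation":[342,-34,-82],"grip":0}]'
```

```text
time: 32.75
ee_pos: [0.6758, 0.0319, 0.1501]
tcp_rot: [180.0, 0.0, 96.7]
wrist_force: [0.0, 0.8, 1.2]
opening: 0.0002
grasp_force: 0.0
```

```bash
python3 -m jog '[{"rotation":[0,0,0],"translation":[-15,-2,0],"grip":0},{"rotation":[0,0,0],"translation":[-25,-3,0],"grip":0},{"rotation":[0,0,0],"translation":[-35,-4,0],"grip":0},{"rotation":[0,0,0],"translation":[-45,-5,2],"grip":0},{"rotation":[0,0,0],"translation":[-55,-6.5,4],"grip":0},{"rotation":[0,0,0],"translation":[-63,-7.5,5],"grip":0},{"rotation":[0,0,0],"translation":[-71,-8.3,5],"grip":0},{"rotation":[0,0,0],"translation":[-79,-9,5],"grip":0},{"rotation":[0,0,0],"translation":[-87,-10,6],"grip":0},{"rotation":[0,0,0],"translation":[-94,-11,6],"grip":0},{"rotation":[0,0,0],"translation":[-94,-11,6],"grip":0}]'
```

```text
time: 33.85
ee_pos: [0.5811, 0.0208, 0.1551]
tcp_rot: [-180.0, -0.0, 96.7]
wrist_force: [0.2, -0.8, -0.1]
opening: 0.0001
grasp_force: 0.0
```

Run:
```python
from h import *
a,d=cam('side'); cv2.imwrite('pics/s5.png',cv2.resize(a[60:260,200:440],(600,500),interpolation=cv2.INTER_CUBIC)[:,:,::-1])
```

```text
(no output)
```

View pics/s5.png

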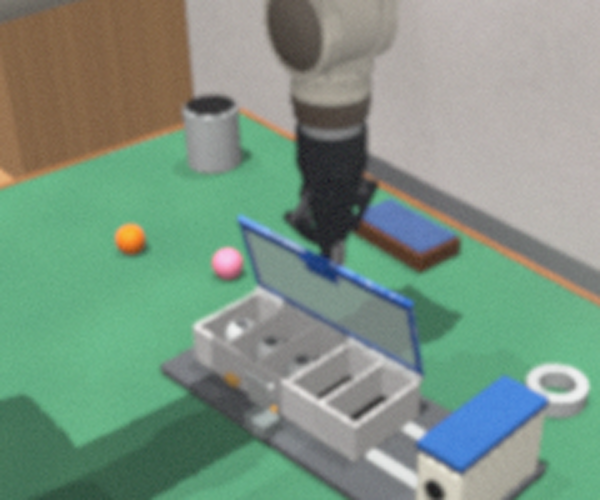

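The cover now leans forward with the finger behind it near (333,255). I continue along the arc.

```bash
python3 -m jog '[{"rotation":[0,0,0],"translation":[-8,-1,-2],"grip":0},{"rotation":[0,0,0],"translation":[-15,-1.7,-4],"grip":0},{"rotation":[0,0,0],"translation":[-22,-2.5,-7],"grip":0},{"rotation":[0,0,0],"translation":[-28,-3.3,-11],"grip":0},{"rotation":[0,0,0],"translation":[-34,-4,-15],"grip":0},{"rotation":[0,0,0],"translation":[-40,-4.7,-20],"grip":0},{"rotation":[0,0,0],"translation":[-46,-5.4,-26],"grip":0},{"rotation":[0,0,0],"translation":[-51,-6,-32],"grip":0},{"rotation":[0,0,0],"translation":[-56,-6.5,-38],"grip":0},{"rotation":[0,0,0],"translation":[-60,-7,-44],"grip":0},{"rotation":[0,0,0],"translation":[-63,-7.3,-50],"grip":0},{"rotation":[0,0,0],"translation":[-66,-7.7,-57],"grip":0},{"rotation":[0,0,0],"translation":[-66,-7.7,-57],"grip":0}]'
```

```text
time: 35.2
ee_pos: [0.5153, 0.0132, 0.0969]
tcp_rot: [-179.9, -0.0, 96.7]
wrist_force: [-0.9, -0.3, 0.1]
opening: -0.0
grasp_force: 0.0
```

```bash
python3 -m jog '[{"rotation":[0,0,0],"translation":[0,0,8],"grip":0},{"rotation":[0,0,0],"translation":[-21,-2.5,8],"grip":0},{"rotation":[0,0,0],"translation":[-21,-2.5,0],"grip":0},{"rotation":[0,0,0],"translation":[-21,-2.5,-6],"grip":0},{"rotation":[0,0,0],"translation":[-21,-2.5,-12],"grip":0},{"rotation":[0,0,0],"translation":[-21,-2.5,-16],"grip":0},{"rotation":[0,0,0],"translation":[-21,-2.5,-18],"grip":0},{"rotation":[0,0,0],"translation":[-21,-2.5,-18],"grip":0}]';  python3 -m jog '[{"rotation":[0,0,0],"translation":[0,0,-2],"grip":0},{"rotation":[0,0,0],"translation":[0,0,-4],"grip":0},{"rotation":[0,0,0],"translation":[0,0,-4],"grip":0}]'
```

```text
time: 36.0
ee_pos: [0.4952, 0.0107, 0.0804]
tcp_rot: [-180.0, 0.0, 96.7]
wrist_force: [-3.5, -0.8, 6.0]
opening: -0.0002
grasp_force: 2.7
time: 36.3
ee_pos: [0.4952, 0.0107, 0.0759]
tcp_rot: [-180.0, -0.0, 96.7]
wrist_force: [-1.2, -0.5, 2.7]
opening: 0.0001
grasp_force: 0.8
```

```bash
python3 -m jog '[{"rotation":[0,0,0],"translation":[0,0,-1.5],"grip":0},{"rotation":[0,0,0],"translation":[0,0,-3],"grip":0},{"rotation":[0,0,0],"translation":[0,0,-3],"grip":0}]';  python3 -m jog '[{"rotation":[0,0,0],"translation":[0,0,-1.5],"grip":0},{"rotation":[0,0,0],"translation":[0,0,-2],"grip":0},{"rotation":[0,0,0],"translation":[0,0,-2],"grip":0}]'
```

```text
time: 36.6
ee_pos: [0.4954, 0.0107, 0.0731]
tcp_rot: [180.0, -0.0, 96.7]
wrist_force: [0.5, 0.0, 0.9]
opening: -0.0
grasp_force: 0.0
time: 36.9
ee_pos: [0.4954, 0.0107, 0.0728]
tcp_rot: [179.9, 0.0, 96.7]
wrist_force: [-6.1, 0.6, 14.6]
opening: -0.0001
grasp_force: 7.6
```

```bash
python3 -m jog '[{"rotation":[0,0,0],"translation":[0,0,30],"grip":0},{"rotation":[0,0,0],"translation":[0,0,70],"grip":0},{"rotation":[0,0,0],"translation":[4,45,80],"grip":0},{"rotation":[0,0,0],"translation":[8,90,80],"grip":0},{"rotation":[0,0,0],"translation":[12,135,80],"grip":0},{"rotation":[0,0,0],"translation":[14,175,80],"grip":0},{"rotation":[0,0,0],"translation":[14.5,195,60],"grip":0},{"rotation":[0,0,0],"translation":[14.5,195,20],"grip":0},{"rotation":[0,0,0],"translation":[14.5,195,-20],"grip":0},{"rotation":[0,0,0],"translation":[14.5,195,-40],"grip":0},{"rotation":[0,0,0],"translation":[14.5,195,-40],"grip":0},{"rotation":[0,0,0],"translation":[14.5,195,-40],"grip":0}]'
python3 - <<'E'
from h import *
a,d=cam('side'); cv2.imwrite('pics/s6.png',cv2.resize(a[110:260,230:410],(720,600),interpolation=cv2.INTER_CUBIC)[:,:,::-1])
P=cloud('side',d).reshape(-1,3); Y=np.radians(6.7);R=np.array([[np.cos(Y),np.sin(Y)],[-np.sin(Y),np.cos(Y)]]);L=(P[:,:2]-[.532,.0147])@R.T
for x in (-.055,-.03,0,.03,.05):
  m=(abs(L[:,1])<.12)&(abs(L[:,0]-x)<.008)&(P[:,2]>.05)&(P[:,2]<.12); print(x,m.sum(),np.percentile(P[m,2],[10,50,90]).round(4))
E
```

```text
time: 38.1
ee_pos: [0.5098, 0.2057, 0.0317]
tcp_rot: [180.0, -0.0, 96.7]
wrist_force: [-0.7, 0.8, 0.6]
opening: -0.0001
grasp_force: 0.0
-0.055 423 [0.0542 0.0709 0.0733]
-0.03 296 [0.0695 0.071  0.0729]
0 279 [0.0695 0.0711 0.0728]
0.03 267 [0.0693 0.0712 0.0728]
0.05 199 [0.0692 0.0714 0.073 ]
```

View pics/s6.png

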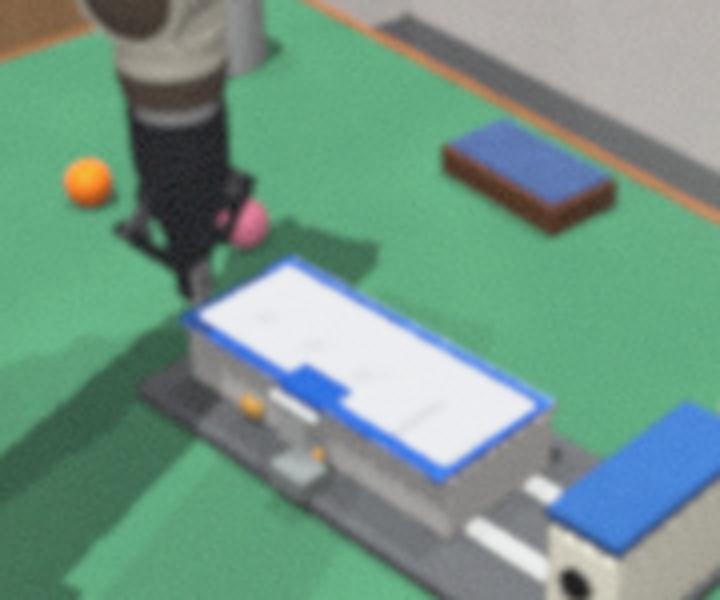

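The cover lies flat and latched. Now I push the tray.

```bash
python3 -m jog '[{"rotation":[0,0,0],"translation":[1.8,-15,0],"grip":0},{"rotation":[0,0,0],"translation":[3.5,-30,0],"grip":0},{"rotation":[0,0,0],"translation":[4.5,-38,0],"grip":0},{"rotation":[0,0,0],"translation":[5.3,-45,0],"grip":0},{"rotation":[0,0,0],"translation":[6.1,-52,0],"grip":0},{"rotation":[0,0,0],"translation":[7,-59,0],"grip":0},{"rotation":[0,0,0],"translation":[7.8,-66,0],"grip":0},{"rotation":[0,0,0],"translation":[8.6,-73,0],"grip":0},{"rotation":[0,0,0],"translation":[9.4,-80,0],"grip":0},{"rotation":[0,0,0],"translation":[10.3,-87,0],"grip":0},{"rotation":[0,0,0],"translation":[11.1,-94,0],"grip":0},{"rotation":[0,0,0],"translation":[11.8,-100,0],"grip":0},{"rotation":[0,0,0],"translation":[11.8,-100,0],"grip":0}]'
```

```text
time: 39.45
ee_pos: [0.5212, 0.1045, 0.0308]
tcp_rot: [-179.9, 0.1, 96.6]
wrist_force: [-0.1, -0.4, 1.1]
opening: -0.0001
grasp_force: 0.0
```

```bash
python3 -m jog '[{"rotation":[0,0,0],"translation":[0.6,-5,0],"grip":0},{"rotation":[0,0,0],"translation":[1.2,-10,0],"grip":0},{"rotation":[0,0,0],"translation":[1.2,-10,0],"grip":0}]'; python3 -m jog '[{"rotation":[0,0,0],"translation":[0.5,-4,0],"grip":0},{"rotation":[0,0,0],"translation":[0.9,-8,0],"grip":0},{"rotation":[0,0,0],"translation":[0.9,-8,0],"grip":0}]'
```

```text
time: 39.75
ee_pos: [0.5225, 0.095, 0.0309]
tcp_rot: [-180.0, 0.0, 96.7]
wrist_force: [0.3, -0.9, 0.4]
opening: 0.0001
grasp_force: 0.0
time: 40.05
ee_pos: [0.5235, 0.0879, 0.0311]
tcp_rot: [-180.0, -0.1, 96.7]
wrist_force: [-0.3, 5.2, -2.6]
opening: 0.0001
grasp_force: 1.9
```

```bash
python3 -m jog '[{"rotation":[0,0,0],"translation":[0.2,-2,0],"grip":0},{"rotation":[0,0,0],"translation":[0.5,-4,0],"grip":0},{"rotation":[0,0,0],"translation":[0.7,-6,0],"grip":0},{"rotation":[0,0,0],"translation":[0.7,-6,0],"grip":0}]'; python3 -m jog '[{"rotation":[0,0,0],"translation":[0.2,-2,0],"grip":0},{"rotation":[0,0,0],"translation":[0.5,-4,0],"grip":0},{"rotation":[0,0,0],"translation":[0.5,-4,0],"grip":0}]'
```

```text
time: 40.45
ee_pos: [0.5242, 0.082, 0.0311]
tcp_rot: [-180.0, -0.0, 96.7]
wrist_force: [0.4, 3.5, -1.3]
opening: 0.0004
grasp_force: 1.2
time: 40.75
ee_pos: [0.5248, 0.0772, 0.0312]
tcp_rot: [-180.0, 0.0, 96.7]
wrist_force: [-1.1, 0.6, 0.2]
opening: 0.0004
grasp_force: 0.0
```

```bash
python3 -m jog '[{"rotation":[0,0,0],"translation":[0.2,-2,0],"grip":0},{"rotation":[0,0,0],"translation":[0.5,-4,0],"grip":0},{"rotation":[0,0,0],"translation":[0.5,-4,0],"grip":0}]'; python3 -m jog '[{"rotation":[0,0,0],"translation":[0.2,-2,0],"grip":0},{"rotation":[0,0,0],"translation":[0.5,-4,0],"grip":0},{"rotation":[0,0,0],"translation":[0.5,-4,0],"grip":0}]'
```

```text
time: 41.05
ee_pos: [0.5248, 0.0768, 0.0313]
tcp_rot: [-180.0, -0.4, 96.8]
wrist_force: [-3.1, 22.8, 0.1]
opening: -0.0001
grasp_force: 11.4
time: 41.35
ee_pos: [0.5248, 0.0768, 0.0314]
tcp_rot: [-180.0, -0.9, 97.0]
wrist_force: [-6.9, 46.1, 0.9]
opening: 0.0001
grasp_force: 23.0
```

Hard stop reached, so the tray is home. I retreat and verify.

```bash
python3 -m jog '[{"rotation":[0,0,0],"translation":[-0.5,5,0],"grip":0},{"rotation":[0,0,0],"translation":[-2,20,0],"grip":0},{"rotation":[0,0,0],"translation":[-6,50,0],"grip":0},{"rotation":[0,0,0],"translation":[-12,95,20],"grip":0},{"rotation":[0,0,0],"translation":[-12,110,60],"grip":0},{"rotation":[0,0,0],"translation":[-50,120,100],"grip":0},{"rotation":[0,0,0],"translation":[-95,130,120],"grip":0},{"rotation":[0,0,0],"translation":[-140,140,120],"grip":0},{"rotation":[0,0,0],"translation":[-180,150,120],"grip":0},{"rotation":[0,0,0],"translation":[-180,150,120],"grip":0},{"rotation":[0,0,0],"translation":[-180,150,120],"grip":0}]'
python3 - <<'E'
from h import *
b,d=cam('top'); a,d2=cam('side')
x=cv2.resize(b[90:270,140:500],(700,350)); y=cv2.resize(a[130:260,240:440],(370,240),interpolation=cv2.INTER_CUBIC); y=np.hstack([y,np.zeros((240,330,3),np.uint8)])
cv2.imwrite('pics/t7.png',np.vstack([x,y])[:,:,::-1])
P=cloud('side',d2).reshape(-1,3); Y=np.radians(6.7);R=np.array([[np.cos(Y),np.sin(Y)],[-np.sin(Y),np.cos(Y)]]);L=(P[:,:2]-[.532,.0147])@R.T
for x in (-.055,-.03,0,.03,.05):
  m=(L[:,1]>-.2)&(L[:,1]<.03)&(abs(L[:,0]-x)<.008)&(P[:,2]>.065)&(P[:,2]<.09); print(x,m.sum(),np.percentile(P[m,2],[10,50,90]).round(4))
for n,d_ in(('top',d),('side',d2)):
  q=cloud(n,d_).reshape(-1,3);L=(q[:,:2]-[.532,.0147])@R.T; m=(abs(L[:,0])<.045)&(q[:,2]>.06)&(q[:,2]<.08)&(L[:,1]>-.1)&(L[:,1]<.15); print(n,np.percentile(L[m,1],99.5), 'end +y; expect ~.047')
E
```

```text
time: 42.45
ee_pos: [0.3457, 0.2201, 0.1518]
tcp_rot: [179.9, -0.0, 96.8]
wrist_force: [0.1, 0.4, 0.3]
opening: -0.0001
grasp_force: 0.0
-0.055 362 [0.0689 0.0715 0.0734]
-0.03 318 [0.0692 0.0711 0.0729]
0 303 [0.0694 0.0712 0.073 ]
0.03 285 [0.0694 0.0711 0.073 ]
0.05 210 [0.0695 0.0712 0.0731]
top 0.0519150093246401 end +y; expect ~.047
side 0.0469099912410241 end +y; expect ~.047
```

View pics/t7.png

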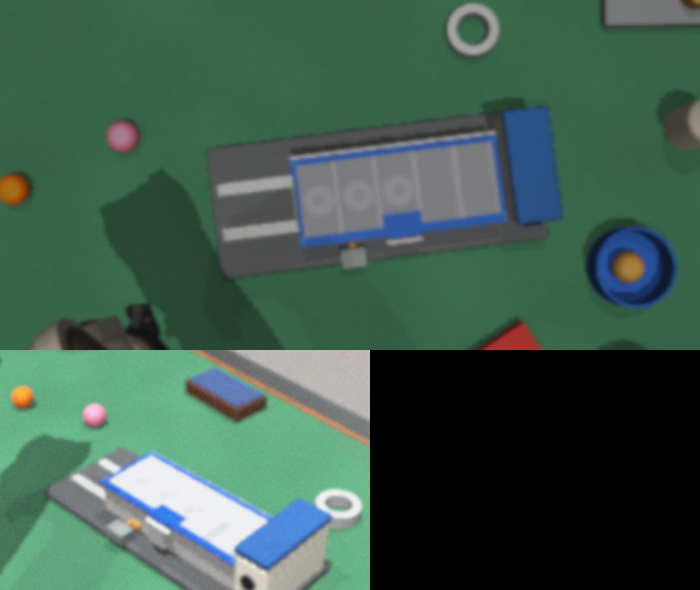

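The tray is home against the head, the cover is flat, the balls are inside and the master is in the pot at (629,266) in the crop. Handing in.

```bash
python3 -c "
from workcell import bot; print(bot.job_done())"
```

```text
the job is handed in; nothing more can be done
None
```

I handed in the job: the brass master is in the far blue pot, all three valve balls are in the tray, the cover lies flat and latched, and the tray is at its end stop at the measuring head. The hand-in gave no verdict, so this rests on my last pictures and force readings.

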